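# Key the clamping hub onto the reel spindle

## Task

Fit the drive hub to the reel stand: put the keyed ring (the one with a tab inside its bore, not the plain ring) over the spindle, turn it with light pressure until its tab drops into the spindle's keyway, and leave it fully home, flat on the steel plate. Be gentle: the sprung plate must never be pressed down hard (40 N), and the other things on the bench stay where they are.

Things in the scene. Friction and masses are not known exactly. Their poses are not given: they have to be found in the camera images.
- hub_center (a point): Centre (on the axis, 20 mm above the underside) of the keyed hub: a loose aluminium ring with fluted rim standing on the bench, marked end up; outer diameter 54 mm, height 40 mm, bore 32 mm with a 3 mm lead-in at the foot, about 0.16 kg. z is up along its axis; its tab lies on its -x side, within 0.8 rad of pointing to the base (world -x). A plain ring of the same outer size stands nearby; the two can have changed places.
- hub_tab (a point): Centre of the underside of the hub's tab, 14.5 mm from the hub's axis towards the hub's -x, 14 mm above the hub's underside. The tab is 6 mm wide, reaches inwards from the bore wall to 10.5 mm from the axis and fills the levels 14 to 32 mm over the underside; the bore below is a plain round skirt. A dark scribed line on the hub's top face lies over the tab.
- stand: Heavy fixed reel stand: white base 150 x 150 x 36 mm with a black parts reel lying on it, 178 mm diameter, its upper face 62 mm above the bench; a round steel plate, 66 mm diameter, stands 6 mm out of the reel and carries the spindle. Origin under the centre of the base on the spindle's axis, z up; -x is its front, with the control knob (towards the robot).
- seat (a point): Fixed point on the spindle's vertical axis at the plate's upper face, 68 mm above the bench, where the hub's underside must come to rest. Axes as the stand's, not turning with the spindle. Plate and spindle sink together on a spring when pressed: they start to yield at 4 N, 5 N more per mm, bottom at 5 mm. With the tab on the spindle's end the underside stands 12 mm above the plate.
- spindle_end (a point): Point on the axis at the spindle's flat end, 26 mm above seat (fixed, axes as the stand's). Steel spindle, 30 mm diameter; a 12 mm wide, 4 mm high button on its end. One keyway, 7.6 mm wide, 6 mm deep, runs down its whole side, open at the top; it faces anywhere within 0.9 rad of the stand's -x (not measured, but visible); tab within 0.06 rad drops in freely. A stiff brake (1.2 Nm) holds its turning.
- spacer: Plain ring, loose, same aluminium and outer size as the hub (54 mm diameter, 40 mm high) but with no tab and no line. Not needed; leave it. Origin at the centre of its underside.
- cup: Small clear plastic cup, 70 mm diameter, 45 mm high, loose; leave it. Origin at the centre of its underside.
- pliers: Pliers with blue grips lying on the bench, about 200 mm long and 25 mm high, loose; leave them. Origin near the pivot on the bench, jaws to +x.
- jar: White jar, 44 mm diameter, 50 mm high, loose; leave it. Origin at the centre of its underside.
Mind the look-alikes: they are no part of the job. What is shaped like the part that bears hub_center but yellow is not meant.

How it is judged (in metres and radians):
At the end, for the whole second after the job is handed in: The hub is on the spindle (axes within 4 mm), right way up and flat (tilt under 0.06 rad), its underside within 2.5 mm of the steel plate's rest level, which it can reach only with its tab in the keyway, and at rest (below 20 mm/s) (z of hub_center in the frame of seat between 0.017 and 0.0225 m and horizontal distance between hub_center and seat below 0.004 m and angle between hub_center's own z axis and vertical below 0.06 rad and linear speed of hub below 0.02 m/s); the robot touches nothing.
It fails at once if the stand or its spindle is pressed by the hub with more than 40 N (contact force between hub and stand above 40 N).
It fails at once if the robot itself presses on the stand with more than 40 N (contact force between any of the arm, the fingers and stand above 40 N).
It fails at once if the plain ring, cup, pliers or jar is moved by more than 20 mm (distance of any of spacer, cup, pliers, jar from where it was at the start of the episode above 0.02 m).
It also fails if it takes over 64 s, if anything falls off the work surface, if the arm or the gripper's body presses on something with over 40 N, if the wrist force passes 120 N, or if a joint passes its speed limit or range.

## Robot

A 7-joint arm with a two-finger parallel gripper is mounted at the origin on the work surface. World frame = base frame: x ahead of the robot, y to its left, z up, the work surface at z = 0. Lengths are in mm, angles in rad, forces in N, time in s.
With the tool pointing down it reaches from about 400 to 875 mm from the base axis. Payload 4.4 kg.
Tool frame: the origin (TCP) lies at the very end of the fingers, on their centre line; the grasp point (between the pads) lies 19 mm behind it; y points along the fingers, z is the direction in which the jaws open and shut, and the axes are right-handed (so a half turn about y gives the same grasp; the last joint's range is limited). The gripper opens to 85 mm and grips with 20 to 120 N. Pads are 22 mm wide; open, the fingers measure 114 mm over their backs; the gripper's body (76 mm by 85 mm) begins 54 mm behind the grasp point. The pads swing forward as they close: fully open they stand 13 mm farther back than shut.
Start: joints at [-1.321, 0.628, 0.038, 1.517, -0.027, 0.996, -0.02], TCP at [201.851, 617.879, 231.313] pointing down, gripper open.
Joint ranges: [-3.06, 3.06], [-0.37, 2.12], [-1.25, 1.32], [0.18, 2.47], [-1.1, 4.24], [0.23, 1.98], [-2.94, 2.94]. Speed limits (rad/s): [2.57, 2.57, 3.14, 3.14, 3.14, 3.14, 3.14].

## Interface

Orientations are given as [roll, pitch, yaw] about the fixed x, y, z axes, in that order (R = Rz(yaw) Ry(pitch) Rx(roll)).
In Python, from cell import * gives the robot as it stands.
- The arm moves only by the tool apply_moves, never from a script. Its argument "targets" is a list of rows, each a list of 6 numbers: the shift along the tool's x, y, z in units of 40 mm (1.0 is 40 mm), then the turn, a rotation vector about the tool's x, y, z in units of 8 degrees (1.0 is 8 degrees). A call has 1 to 12 rows; each row shifts and turns the commanded pose from where the row before left it, along the tool's axes as they then stand; what a row does not reach is not made up. A row lasts 1/8 s, in which the tool goes at most 62.5 mm and 10.7 degrees, less where a joint would pass 70% of its speed; a pose out of reach is approached as far as the arm can. A call is refused whole if a number of a shift passes 1 or a number of a turn 1, either way. A call with a gripper value outside its range is refused whole. "jaw" is the gripper command: -1 is shut, 1 is fully open, values between are in proportion, set as the call begins (left out, the last holds). The fingers move at their own pace and stop on an object; the grip force is fixed at half the most. Time passes only in rows, so rows that do not move let the fingers close. It gives the time, the measured TCP pose, the force and the opening at its end, in the units of the state.
- read_state(): the state, without advancing time (a new reading comes with each control period).
- get_image(name): name is "scene" or "top"; returns the picture (420x560x3 uint8, red, green, blue); there is no depth.
- calibration(name): a dict with "fx", "fy", "cx", "cy" (pixels), "k1" (the pictures are not rectified: a ray, as slopes to the right and down, at radius r is drawn at 1 + k1 r^2 times it, then the intrinsics apply), "world_from_camera" (4x4, takes a point from camera to world coordinates). Camera axes: x right, y down, z forward; pixel columns grow to the right and rows downward; lengths in mm; the calibration is good to about 2 mm. A picture is of the moment at which its call begins. calibration takes no time and is no camera call.
- finish_job(): hands the job in, once; it reports no verdict.
The state is a dict: "clock": time; "qpos": joint angles; "qd": joint speeds; "tau": joint torques, N m; "eef_pos": TCP position; "tool_rot": TCP orientation; "force": force on the tool from outside, world axes, zero at the start; "torque": the same for the moment, N m; "width": finger opening in mm.
Only numpy, scipy, OpenCV 4.12 (cv2) and the standard library are available. Lean on these libraries where they do the work, as an engineer would, in place of code of your own. Each camera call takes 0.05 s, during which the arm holds its last target. There are 200 camera calls.

## Working session

There is one attempt and no reset: what is moved stays moved. The work goes in short steps, Python scripts to look and compute and a tool call to move; the robot and the scene stay as the last step left them, time stands still between calls to the robot, and variables do not carry over. Pictures are saved under pics/ and viewed, about 8 in all and at most 12, crops included, and the job is handed in when it is done.

Besides the shell and the picture viewer there is one more tool, called by a JSON object that holds its "method" and its "body". apply_moves: Moves the arm, as the interface text tells. Its arguments: {"type":"object","properties":{"targets":{"type":"array"},"jaw":{"type":"number"}},"required":["targets"]}

```bash
ls; mkdir -p pics
python3 - <<'E'
from cell import *
import cv2,numpy as np
s=read_state();print(s)
for n in("scene","top"):
    im=get_image(n);cv2.imwrite(f"pics/{n}0.png",im[:,:,::-1]);c=calibration(n);print(n,c)
a=cv2.imread("pics/scene0.png");b=cv2.imread("pics/top0.png")
E
```

```text
pics
{'clock': 0.0, 'qpos': array([-1.32076942,  0.62935318,  0.03841758,  1.51838968, -0.02698641,
        0.99626689, -0.01997646]), 'qd': array([-9.61054130e-04, -1.59273514e-03,  1.66580199e-03,  4.33336828e-04,
        1.41393741e-03, -3.99468193e-05, -1.31824788e-03]), 'tau': array([ 4.78766997e-04, -5.63399756e+01,  1.22675434e+00, -1.93442827e+01,
        1.11549729e-02,  1.02387645e-02,  8.65605529e-06]), 'eef_pos': array([201.65989471, 617.26654739, 230.37712995]), 'tool_rot': array([-1.57269594e+00, -2.27694264e-05, -3.15776717e-01]), 'force': array([-0.02305201, -0.14855443, -0.45776369]), 'torque': array([-0.04722497, -0.00074552, -0.011293  ]), 'width': 85.04379028959698}
scene {'fx': 512.7945279063983, 'fy': 512.7945279063983, 'cx': 285.03085754063017, 'cy': 203.07563733636664, 'k1': -0.1276029961669141, 'world_from_camera': array([[ 7.49197209e-01,  4.61529824e-01, -4.75072377e-01,
         1.04312516e+03],
       [ 6.62284533e-01, -5.31848804e-01,  5.27746195e-01,
        -5.44736353e+02],
       [-9.09606685e-03, -7.10019064e-01, -7.04123704e-01,
         7.10683695e+02],
       [ 0.00000000e+00,  0.00000000e+00,  0.00000000e+00,
         1.00000000e+00]])}
top {'fx': 440.9152165904002, 'fy': 440.9152165904002, 'cx': 281.4645690256405, 'cy': 212.5666244229757, 'k1': -0.01494974550610442, 'world_from_camera': array([[ 1.11158179e-02, -9.96525885e-01,  8.25384709e-02,
         5.50799503e+02],
       [-9.99686055e-01, -1.29287275e-02, -2.14625188e-02,
        -4.65962569e+01],
       [ 2.24550729e-02, -8.22739849e-02, -9.96356744e-01,
         8.56009511e+02],
       [ 0.00000000e+00,  0.00000000e+00,  0.00000000e+00,
         1.00000000e+00]])}
```

View pics/scene0.png

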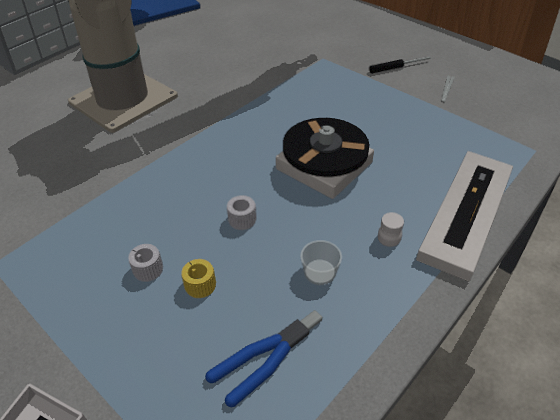

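View pics/top0.png

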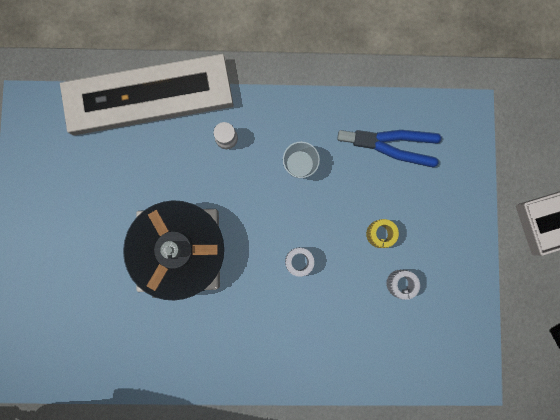

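Candidates: a silver ring at top (406,285) / scene (145,262), which seems to have a line and tab. A silver ring at top (300,262) / scene (241,212) looks plain. The yellow ring at top (384,234) is the look-alike. Next is an enlarged crop to confirm, plus measurement.

```bash
cat > h.py <<'E'
import cv2,numpy as np
from cell import *
def ray(n,uv):
    c=calibration(n);K=np.array([[c['fx'],0,c['cx']],[0,c['fy'],c['cy']],[0,0,1]])
    p=cv2.undistortPoints(np.array([[uv]],float),K,np.array([c['k1'],0,0,0,0]))[0,0]
    T=c['world_from_camera'];d=T[:3,:3]@np.r_[p,1];return T[:3,3],d/np.linalg.norm(d)
def plane(n,uv,z):
    o,d=ray(n,uv);return o+d*(z-o[2])/d[2]
def tri(uvs,uvt):
    o1,d1=ray("scene",uvs);o2,d2=ray("top",uvt)
    A=np.stack([d1,-d2],1);t=np.linalg.lstsq(A,o2-o1,rcond=None)[0]
    a,b=o1+t[0]*d1,o2+t[1]*d2;return (a+b)/2,np.linalg.norm(a-b)
def crop(im,x,y,r,s):
    return cv2.resize(im[y-r:y+r,x-r:x+r],None,fx=s,fy=s,interpolation=cv2.INTER_CUBIC)
E
python3 - <<'E'
from h import *
a=cv2.imread("pics/scene0.png");b=cv2.imread("pics/top0.png")
top=np.hstack([crop(b,406,285,25,5.2),crop(b,300,262,25,5.2),crop(b,170,250,25,5.2)])
bot=np.hstack([crop(a,145,262,25,5.2),crop(a,241,212,25,5.2),crop(a,326,138,25,5.2)])
cv2.imwrite("pics/c1.png",np.vstack([top,bot]))
E
```

```text
(no output)
```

View pics/c1.png

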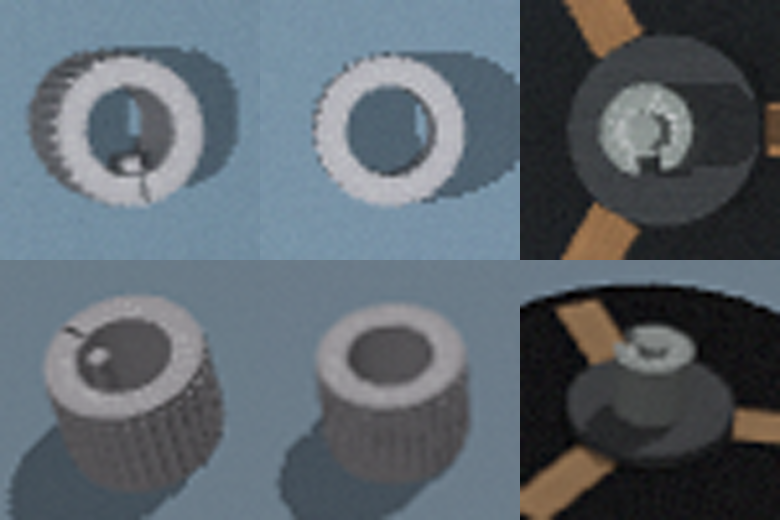

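The left ring (top 406,285) has the scribed line and tab, so it is the hub. The ring at (300,262) is plain. The spindle keyway shows at about top (170,256), facing roughly the stand's -x. Now the measurements.

```bash
cat > m.py <<'E'
from h import *
def face(im,x,y,r,thr):
    g=cv2.resize(im[y-r:y+r,x-r:x+r],None,fx=8,fy=8,interpolation=cv2.INTER_CUBIC)
    hsv=cv2.cvtColor(g,cv2.COLOR_BGR2HSV)
    m=((hsv[...,2]>thr)&(hsv[...,1]<50)).astype(np.uint8)
    n,l,st,ce=cv2.connectedComponentsWithStats(m);k=1+np.argmax(st[1:,4]);m=(l==k).astype(np.uint8)
    c=max(cv2.findContours(m,0,1)[0],key=cv2.contourArea);h=cv2.convexHull(c)
    e=cv2.fitEllipse(h);f=lambda p:np.array([(p[0]+.5)/8-.5+x-r,(p[1]+.5)/8-.5+y-r])
    return f(e[0]),np.array(e[1])/8,m,g,f
E
python3 - <<'E'
from m import *
a=cv2.imread("pics/scene0.png");b=cv2.imread("pics/top0.png")
for nm,s,t,th in(("hub",(145,256),(406,285),(140,140)),("spacer",(241,206),(300,262),(140,140)),("spindle",(327,130),(169,250),(125,115))):
    es,et=face(a,*s,20,th[0]),face(b,*t,20,th[1])
    P,e=tri(es[0],et[0]);print(nm,es[0],es[1],et[0],et[1],P.round(1),e.round(1))
    zt=40 if nm!="spindle" else 94
    print(plane("scene",es[0],zt).round(1),plane("top",et[0],zt).round(1))
    # dark pixels in line / notch
    for n,E_,z in(("scene",es,zt),("top",et,zt)):
        x=cv2.findContours(E_[2],0,1)[0];
        g=cv2.cvtColor(E_[3],cv2.COLOR_BGR2GRAY)
        ctr=plane(n,E_[0],z);prof=[]
        c=calibration(n);T=np.linalg.inv(c['world_from_camera'])
        K=np.array([[c['fx'],0,c['cx']],[0,c['fy'],c['cy']],[0,0,1]])
        R=(18,19,20,21,22,23,24,25) if zt==40 else (10.5,11.5,12.5,13.5)
        A=np.arange(0,2*np.pi,.05)
        for A_ in A:
            p=np.array([ctr+np.array([r*np.cos(A_),r*np.sin(A_),0]) for r in R])
            uv=cv2.projectPoints(p,cv2.Rodrigues(T[:3,:3])[0],T[:3,3],K,np.array([c['k1'],0,0,0.]))[0][:,0]
            im=cv2.cvtColor(a if n=="scene" else b,cv2.COLOR_BGR2GRAY).astype(np.float32)
            prof.append(cv2.remap(im,uv[:,0].astype(np.float32),uv[:,1].astype(np.float32),1).mean())
        prof=np.array(prof);w=np.clip(np.median(prof)-25-prof,0,None)
        k=np.argmin(prof);d=(A-A[k]+np.pi)%(2*np.pi)-np.pi;w[np.abs(d)>.5]=0
        print(n,"min ang from -x",round(A[k]-np.pi,3),"centroid",round(A[k]-np.pi+(w*d).sum()/(w.sum()+1e-9),3),prof[k],np.median(prof))
E
```

```text
hub [143.33263016 254.73974037] [22.38021469 31.67209435] [405.05973053 284.89389801] [28.91175461 29.79800797] [ 487.7 -294.2   37.1] 1.7
[ 490.7 -294.8   40. ] [ 487.3 -294.    40. ]
scene min ang from -x 0.258 centroid 0.247 94.81738 148.57385
top min ang from -x 0.258 centroid 0.28 132.93774 174.65283
spacer [240.56281281 204.4994812 ] [19.657341   28.17395973] [299.27296638 261.67990685] [29.25216293 29.9528389 ] [528.4 -97.7  37.5] 1.2
[530.8 -99.   40. ] [528. -98.  40.]
scene min ang from -x 2.358 centroid 2.358 145.31909 149.1253
top min ang from -x -1.842 centroid -1.842 174.20593 180.28455
spindle [325.89273453 129.66734314] [ 7.9171505  14.47685146] [168.75671387 249.48547554] [17.24204063 17.63183594] [548.1 130.5  91. ] 0.5
[550.6 127.4  94. ] [547.9 129.6  94. ]
scene min ang from -x 0.008 centroid -0.014 68.06494 127.54321
top min ang from -x 0.308 centroid 0.149 45.629883 145.89734
```

Hub at about (488.5,-294.3), tab angle about +0.26. Spindle at about (548.5,129.3), keyway angle about 0 to 0.3. I turn the tool to yaw -pi/2, then travel; in that pose tool x is world -y and tool z is world +x.

{"method": "apply_moves", "body": {"targets": [[0,0,0,0,1,0],[0,0,0,0,1,0],[0,0,0,0,1,0],[0,0,0,0,1,0],[0,0,0,0,1,0],[0,0,0,0,1,0],[0,0,0,0,1,0],[0,0,0,0,1,0],[0,0,0,0,1,0],[0.5,0,0.5,0,0,0],[1,0,1,0,0,0],[1,0,1,0,0,0]], "jaw": 1}}

```text
clock: 1.6
eef_pos: [302.2, 516.6, 230.8]
tool_rot: [-1.571, -0.001, -1.571]
force: [0.2, 0.5, 0.2]
width: 85.3
```

{"method": "apply_moves", "body": {"targets": [[1,0,1,0,0,0],[1,0,1,0,0,0],[1,0,1,0,0,0],[1,0,1,0,0,0],[1,0,0.5,0,0,0],[1,0,0,0,0,0],[1,0,0,0,0,0],[1,0,0,0,0,0],[1,0,0,0,0,0],[1,0,0,0,0,0],[1,0,0,0,0,0],[1,0,0,0,0,0]]}}

```text
clock: 3.1
eef_pos: [480.6, 36.2, 231.1]
tool_rot: [-1.571, 0.0, -1.572]
force: [-0.0, -0.0, 0.3]
width: 85.3
```

{"method": "apply_moves", "body": {"targets": [[1,0.5,0,0,0,0],[1,0.5,0,0,0,0],[1,0.5,0,0,0,0],[1,0.5,0,0,0,0],[1,0.3,0,0,0,0],[1,0,0,0,0,0],[0.8,0,0,0,0,0],[0,0,0,0,0,0],[0,0,0,0,0,0]]}}

```text
clock: 4.22
eef_pos: [480.2, -233.6, 138.9]
tool_rot: [-1.572, 0.001, -1.572]
force: [-0.5, 0.2, -0.2]
width: 85.4
```

{"method": "apply_moves", "body": {"targets": [[0.8,0.5,0.21,0,0,0],[0.72,0.6,0,0,0,0],[0,0.6,0,0,0,0],[0,0.6,0,0,0,0],[0,0.5,0,0,0,0],[0,0.4,0,0,0,0],[0,0,0,0,0,0],[0,0,0,0,0,0]]}}

```text
clock: 5.22
eef_pos: [489.2, -295.3, 11.8]
tool_rot: [-1.57, -0.0, -1.572]
force: [-0.2, -1.4, 0.6]
width: 85.4
```

Run:
```python
from h import *
print(read_state()['eef_pos'],read_state()['force'])
a=get_image("scene")[:,:,::-1];b=get_image("top")[:,:,::-1]
cv2.imwrite("pics/c2.png",np.hstack([crop(a,145,235,45,4.4),crop(b,406,285,45,4.4)]))
```

```text
[ 489.20054086 -295.29463058   11.80500402] [-0.21903309 -1.40166256  0.64880297]
```

View pics/c2.png

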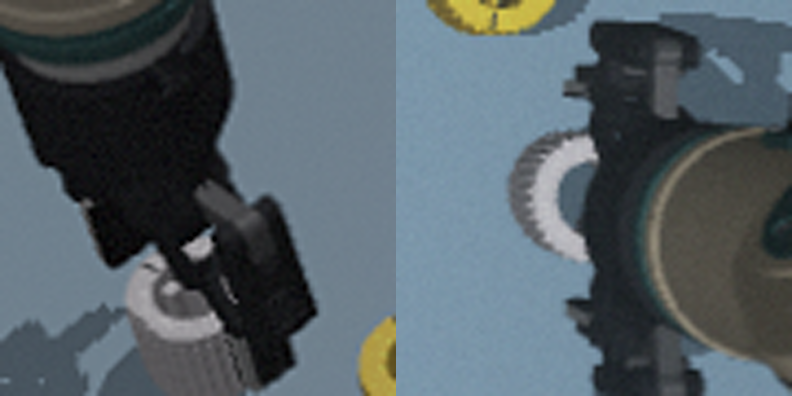

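The jaws straddle the hub, with clearance on both sides. I lower 4 mm more and close.

{"method": "apply_moves", "body": {"targets": [[0,0.08,0,0,0,0],[0,0,0,0,0,0],[0,0,0,0,0,0]]}}

```text
clock: 5.7
eef_pos: [488.7, -295.4, 8.1]
tool_rot: [-1.571, 0.0, -1.573]
force: [-0.2, 0.5, -0.7]
width: 85.6
```

{"method": "apply_moves", "body": {"targets": [[0,0,0,0,0,0],[0,0,0,0,0,0],[0,0,0,0,0,0],[0,0,0,0,0,0],[0,0,0,0,0,0],[0,0,0,0,0,0],[0,0,0,0,0,0],[0,0,0,0,0,0]], "jaw": -1}}

```text
clock: 6.7
eef_pos: [488.8, -295.5, 8.6]
tool_rot: [-1.57, -0.0, -1.572]
force: [-0.5, 0.5, 5.1]
width: 52.0
```

{"method": "apply_moves", "body": {"targets": [[0,0,0,0,0,0],[0,-0.3,0,0,0,0],[0,-0.7,0,0,0,0],[0,-0.8,0,0,0,0],[0,-0.8,0,0,0,0],[0,-0.6,0,0,0,0],[0,0,0,0,0,0],[0,0,0,0,0,0]]}}

```text
clock: 7.7
eef_pos: [488.2, -294.9, 135.4]
tool_rot: [-1.572, 0.001, -1.572]
force: [0.7, -0.9, -1.6]
width: 51.9
```

{"method": "apply_moves", "body": {"targets": [[-0.6,0,0.3,0,0,0],[-1,0,0.6,0,0,0],[-1,0,0.6,0,0,0],[-1,0,0,0,0,0],[-1,0,0,0,0,0],[-1,0,0,0,0,0],[-1,0,0,0,0,0],[-1,0,0,0,0,0],[-1,0,0,0,0,0],[-1,0,0,0,0,0],[-0.6,0,0,0,0,0],[-0.39,0,0,0,0,0]]}}

```text
clock: 9.2
eef_pos: [548.4, 129.4, 134.7]
tool_rot: [-1.573, -0.001, -1.571]
force: [-0.4, 0.0, -0.8]
width: 51.9
```

{"method": "apply_moves", "body": {"targets": [[0,0,0,0,0,0],[0,0,0,0,0,0],[0,0,0,0,0,0]]}}

```text
clock: 9.57
eef_pos: [549.6, 126.4, 136.1]
tool_rot: [-1.571, -0.001, -1.575]
force: [-0.1, -0.1, -1.8]
width: 51.9
```

Run:
```python
from h import *
s=read_state();print(s['eef_pos'],s['force'],s['torque'])
a=get_image("scene")[:,:,::-1];b=get_image("top")[:,:,::-1]
cv2.imwrite("pics/s3.png",a);cv2.imwrite("pics/t3.png",b)
cv2.imwrite("pics/c3.png",np.hstack([crop(a,330,115,38,10.4),crop(b,165,250,38,10.4)]))
```

```text
[549.56447226 126.4444067  136.12234765] [-0.09547092 -0.13752445 -1.82703383] [ 0.02389841  0.00990024 -0.00343632]
```

View pics/c3.png

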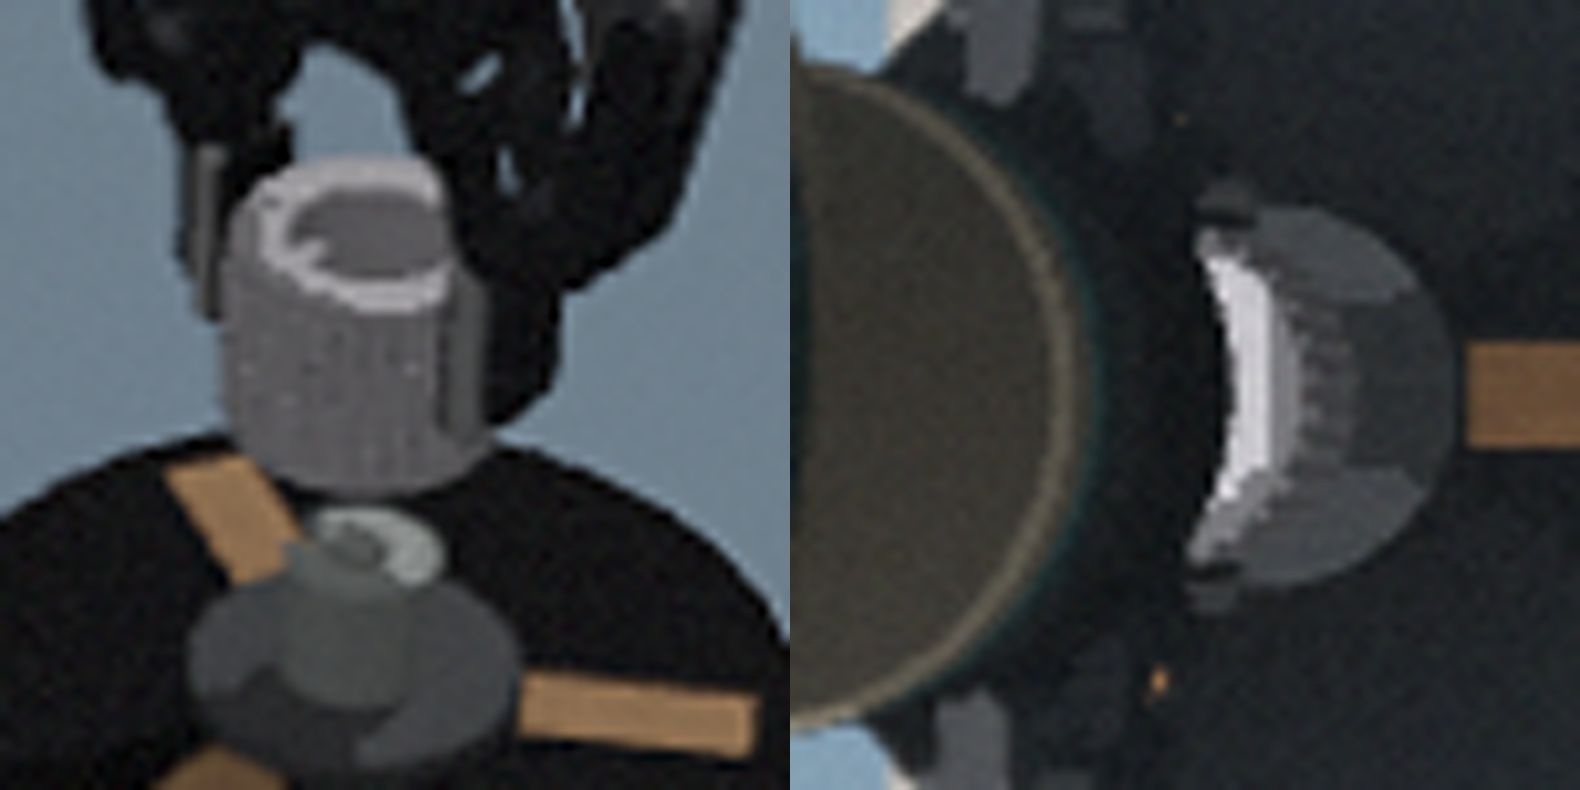

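The tab line is visible at front-left, and the hub's underside sits above the spindle with the clear spindle end below it (crop 365,548). I cast both onto their planes in the same view so the camera bias cancels.

Run:
```python
from h import *
f=lambda u,v:(292+(u+.5)/10.39-.5,77+(v+.5)/10.39-.5)
for nm,uv,z in(("under",(362,417),127.5),("top",(358,235),167.5),("spin",(365,548),94),("spinfit",(357,553),94),("plate",(354,667),68),("line",(270,202),167.5),("tabin",(285,240),159)):
    print(nm,plane("scene",f(*uv),z).round(1))
g=lambda u,v:(127+(u+.5)/10.39-.5,212+(v+.5)/10.39-.5)
# top view: hub top-face right extreme, plate right extreme, spindle from before
for nm,uv,z in(("hubtop -y extreme",(1275-790,372),167.5),("hub bottom -y",(1358-790,380),127.5),("plate -y",(1453-790,392),68)):
    print(nm,plane("top",g(*uv),z).round(1))
s=cv2.imread("pics/top0.png")
```

```text
under [551.9 124.9 127.5]
top [549.6 123.9 167.5]
spin [551.  129.5  94. ]
spinfit [550.9 127.2  94. ]
plate [552.7 125.8  68. ]
line [530.5 121.9 167.5]
tabin [532.6 124.1 159. ]
hubtop -y extreme [551.6 105.8 167.5]
hub bottom -y [550.5 101.5 127.5]
plate -y [548.6  97.4  68. ]
```

{"method": "apply_moves", "body": {"targets": [[-0.05,0.3,0,0,0,0],[0,0.3,0,0,0,0],[0,0.15,0,0,0,0],[0,0,0,0,0,0],[0,0,0,0,0,0],[0,0,0,0,0,0],[0,0,0,0,0,0]]}}

```text
clock: 10.55
eef_pos: [549.6, 130.2, 106.4]
tool_rot: [-1.57, 0.0, -1.572]
force: [0.0, 1.0, -1.9]
width: 51.6
```

{"method": "apply_moves", "body": {"targets": [[0.02,0.05,0,0,0,0],[0,0.05,0,0,0,0],[0,0.04,0,0,0,0],[0,0,0,0,0,0],[0,0,0,0,0,0]]}}

```text
clock: 11.18
eef_pos: [549.4, 129.3, 100.5]
tool_rot: [-1.571, -0.0, -1.573]
force: [0.7, 0.2, -1.3]
width: 51.7
```

Run:
```python
from h import *
s=read_state();print(s['eef_pos'],s['force'],s['torque'],s['qd'])
a=get_image("scene")[:,:,::-1]
s=read_state();print(s['eef_pos'],s['force'],s['torque'])
cv2.imwrite("pics/c4.png",crop(a,330,120,28,10.4))
```

```text
[549.44735599 129.25725674 100.4834506 ] [ 0.70922513  0.22288793 -1.27325663] [-0.03315737 -0.03446191 -0.01137853] [ 0.00188201 -0.00360403  0.00049982 -0.00126737  0.00124424  0.00178569
 -0.00258274]
[549.47246751 129.31048241 100.52341351] [ 0.09842735  0.08250566 -0.67845321] [ 0.0612124  -0.01943773  0.02769624]
```

View pics/c4.png

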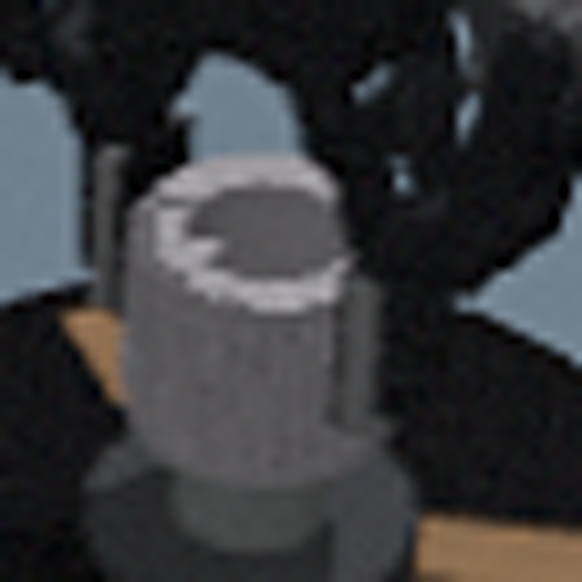

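The hub's foot has entered over the spindle: hub bottom centre is at crop x≈252, spindle about 250, with no force. I keep descending.

{"method": "apply_moves", "body": {"targets": [[0,0.05,0,0,0,0],[0,0.05,0,0,0,0],[0,0.05,0,0,0,0],[0,0.05,0,0,0,0],[0,0,0,0,0,0],[0,0,0,0,0,0]]}}

```text
clock: 11.98
eef_pos: [549.4, 129.3, 92.5]
tool_rot: [-1.571, -0.0, -1.572]
force: [0.4, -0.0, -2.2]
width: 51.6
```

{"method": "apply_moves", "body": {"targets": [[0,0.02,0,0,0,0],[0,0.02,0,0,0,0],[0,0.02,0,0,0,0],[0,0,0,0,0,0],[0,0,0,0,0,0]]}}

```text
clock: 12.6
eef_pos: [549.4, 129.3, 90.1]
tool_rot: [-1.571, -0.0, -1.572]
force: [0.1, -0.6, -1.1]
width: 52.0
```

No side load. Now 1 mm at a time towards the tab contact.

{"method": "apply_moves", "body": {"targets": [[0,0.02,0,0,0,0],[0,0.02,0,0,0,0],[0,0,0,0,0,0],[0,0,0,0,0,0]]}}

```text
clock: 13.1
eef_pos: [549.4, 129.3, 88.5]
tool_rot: [-1.571, 0.0, -1.572]
force: [-0.1, -0.2, -2.6]
width: 51.9
```

{"method": "apply_moves", "body": {"targets": [[0,0.02,0,0,0,0],[0,0,0,0,0,0],[0,0,0,0,0,0]]}}

```text
clock: 13.48
eef_pos: [549.4, 129.3, 87.7]
tool_rot: [-1.571, -0.0, -1.573]
force: [-0.5, -0.9, -2.0]
width: 52.0
```

{"method": "apply_moves", "body": {"targets": [[0,0.02,0,0,0,0],[0,0,0,0,0,0],[0,0,0,0,0,0]]}}

```text
clock: 13.85
eef_pos: [549.4, 129.3, 86.9]
tool_rot: [-1.571, 0.0, -1.572]
force: [-0.4, -0.5, -2.1]
width: 52.0
```

{"method": "apply_moves", "body": {"targets": [[0,0.02,0,0,0,0],[0,0,0,0,0,0],[0,0,0,0,0,0]]}}

```text
clock: 14.22
eef_pos: [549.4, 129.3, 86.1]
tool_rot: [-1.571, 0.0, -1.572]
force: [0.8, -0.0, -0.6]
width: 51.9
```

{"method": "apply_moves", "body": {"targets": [[0,0.02,0,0,0,0],[0,0,0,0,0,0],[0,0,0,0,0,0]]}}

```text
clock: 14.6
eef_pos: [549.4, 129.3, 85.3]
tool_rot: [-1.571, 0.0, -1.572]
force: [-0.1, -0.6, -1.6]
width: 51.7
```

{"method": "apply_moves", "body": {"targets": [[0,0.02,0,0,0,0],[0,0,0,0,0,0],[0,0,0,0,0,0]]}}

```text
clock: 14.98
eef_pos: [549.4, 129.3, 84.5]
tool_rot: [-1.571, -0.0, -1.572]
force: [0.1, 0.1, -1.6]
width: 52.0
```

{"method": "apply_moves", "body": {"targets": [[0,0.02,0,0,0,0],[0,0,0,0,0,0],[0,0.02,0,0,0,0],[0,0,0,0,0,0],[0,0,0,0,0,0]]}}

```text
clock: 15.6
eef_pos: [549.4, 129.3, 82.9]
tool_rot: [-1.571, 0.0, -1.572]
force: [0.1, -0.2, -1.5]
width: 51.6
```

Run:
```python
from h import *
a=get_image("scene")[:,:,::-1]
s=read_state();print(s['eef_pos'],s['force'],s['torque'])
cv2.imwrite("pics/c5.png",crop(a,326,125,28,10.4))
```

```text
[549.39876187 129.26178652  82.86418954] [ 0.23473412 -0.23141978 -1.69987725] [-0.07162918  0.03670704  0.03078058]
```

View pics/c5.png

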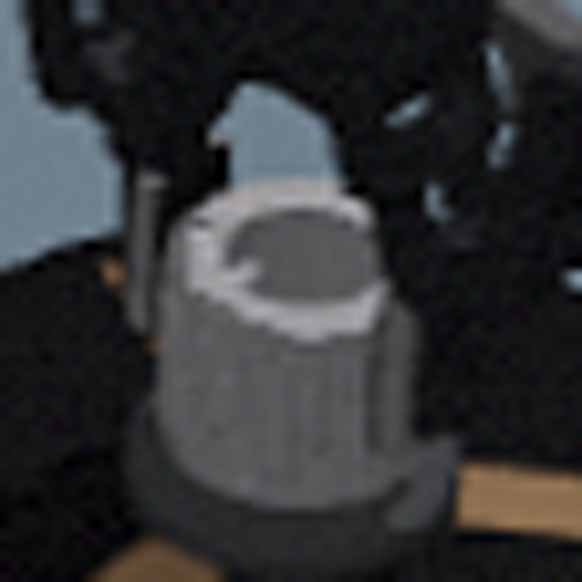

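Run:
```python
from h import *
f=lambda u,v:(298+(u+.5)/10.4-.5,97+(v+.5)/10.4-.5)
o,_=ray("scene",(0,0))
for ax in((549.5,128.5),(551.5,127)):
    c=np.array(ax);d=o[:2]-c;d/=np.linalg.norm(d)
    for nm,uv,r in(("hub",(300,512),27),("plate",(295,545),33),("hubtop",(300,338),27)):
        # z along the ray where it is at horizontal reach r towards camera
        oo,k=ray("scene",f(*uv));t=((c+r*d-oo[:2])@d)/(k[:2]@d);print(nm,(oo+t*k).round(1))
```

```text
hub [567.9 108.5  73.3]
plate [571.  103.3  69.9]
hubtop [566.4 107.4 114.4]
hub [569.3 106.6  75.1]
plate [572.4 101.4  71.8]
hubtop [567.8 105.5 116.2]
```

The hub's underside is now about 3–6 mm above the plate with no load, below the 12 mm tab-on-end level. So the tab has already entered the keyway, and I keep lowering.

{"method": "apply_moves", "body": {"targets": [[0,0.02,0,0,0,0],[0,0,0,0,0,0],[0,0.02,0,0,0,0],[0,0,0,0,0,0],[0,0.02,0,0,0,0],[0,0,0,0,0,0],[0,0,0,0,0,0]]}}

```text
clock: 16.52
eef_pos: [549.4, 129.3, 80.5]
tool_rot: [-1.571, 0.0, -1.572]
force: [-0.9, -0.9, -1.4]
width: 51.8
```

{"method": "apply_moves", "body": {"targets": [[0,0.02,0,0,0,0],[0,0,0,0,0,0],[0,0.02,0,0,0,0],[0,0,0,0,0,0],[0,0,0,0,0,0]]}}

```text
clock: 17.15
eef_pos: [549.4, 129.3, 78.9]
tool_rot: [-1.571, 0.0, -1.572]
force: [-1.1, 0.2, -1.8]
width: 51.7
```

{"method": "apply_moves", "body": {"targets": [[0,0.02,0,0,0,0],[0,0,0,0,0,0],[0,0,0,0,0,0]]}}

```text
clock: 17.52
eef_pos: [549.4, 129.3, 78.1]
tool_rot: [-1.571, -0.0, -1.572]
force: [-0.4, -0.3, -2.4]
width: 51.7
```

{"method": "apply_moves", "body": {"targets": [[0,0.02,0,0,0,0],[0,0,0,0,0,0],[0,0,0,0,0,0]]}}

```text
clock: 17.9
eef_pos: [549.4, 129.3, 77.3]
tool_rot: [-1.571, 0.0, -1.572]
force: [-0.2, -0.0, -1.4]
width: 51.9
```

{"method": "apply_moves", "body": {"targets": [[0,0.02,0,0,0,0],[0,0,0,0,0,0],[0,0,0,0,0,0]]}}

```text
clock: 18.27
eef_pos: [549.4, 129.3, 76.6]
tool_rot: [-1.571, 0.0, -1.572]
force: [-1.4, -1.7, 1.3]
width: 51.7
```

Contact begins at TCP z 76.6, right where the seat was predicted (76.3). I release here; any remaining drop is a fraction of a millimetre.

{"method": "apply_moves", "body": {"targets": [[0,0.01,0,0,0,0],[0,0,0,0,0,0],[0,0,0,0,0,0]]}}

```text
clock: 18.65
eef_pos: [549.5, 129.3, 76.3]
tool_rot: [-1.571, 0.0, -1.573]
force: [-0.5, -0.9, 4.2]
width: 51.5
```

{"method": "apply_moves", "body": {"targets": [[0,0,0,0,0,0],[0,0,0,0,0,0],[0,0,0,0,0,0],[0,0,0,0,0,0],[0,0,0,0,0,0],[0,0,0,0,0,0]], "jaw": 1}}

```text
clock: 19.4
eef_pos: [549.4, 129.3, 76.1]
tool_rot: [-1.571, 0.0, -1.572]
force: [0.6, 0.1, -0.4]
width: 85.6
```

{"method": "apply_moves", "body": {"targets": [[0,0,0,0,0,0],[0,0,0,0,0,0],[0,-0.2,0,0,0,0],[0,-0.5,0,0,0,0],[0,-0.8,0,0,0,0],[0,-1,0,0,0,0],[1,-0.6,0,0,0,0],[1,0,0,0,0,0],[1,0,0,0,0,0],[1,0,0,0,0,0],[0.5,0,0,0,0,0],[0,0,0,0,0,0]]}}

```text
clock: 20.9
eef_pos: [549.0, -52.7, 200.7]
tool_rot: [-1.57, -0.001, -1.576]
force: [-0.2, 0.6, -0.1]
width: 85.5
```

Run:
```python
from h import *
a=get_image("scene")[:,:,::-1];b=get_image("top")[:,:,::-1]
s=read_state();print(s['eef_pos'],s['force'],s['width'])
cv2.imwrite("pics/s6.png",a);cv2.imwrite("pics/t6.png",b)
cv2.imwrite("pics/c6.png",np.hstack([crop(a,326,125,28,7.1),crop(b,170,250,28,7.1)]))
```

```text
[549.18703028 -49.56831114 200.29527392] [0.11092226 0.36809133 0.18160126] 85.17114861051407
```

View pics/c6.png

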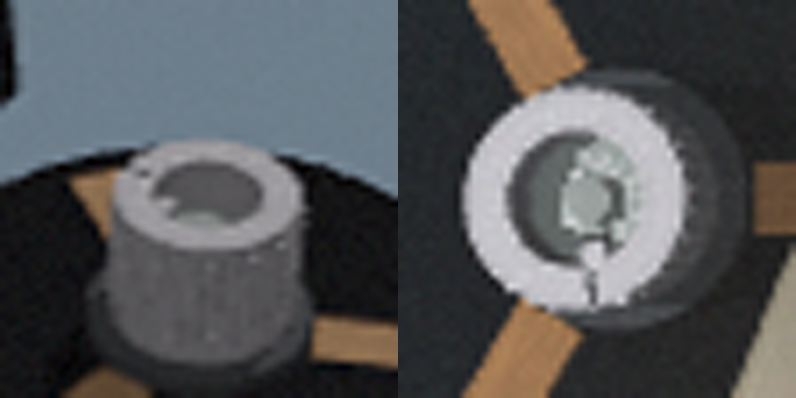

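The hub sits flat on the plate, with its line and tab over the keyway (top crop 590,250). Last is a numeric check of height and centre, and of the bystanders.

Run:
```python
from m import *
a=cv2.imread("pics/s6.png");b=cv2.imread("pics/t6.png")
es,et=face(a,326,118,22,120),face(b,167,250,22,120)
P,e=tri(es[0],et[0]);print("hub top",es[0],es[1],et[0],et[1],P.round(1),e)
A=cv2.imread("pics/scene0.png");d=cv2.absdiff(a,A).max(2)
for nm,(x,y) in dict(spacer=(241,212),cup=(321,262),jar=(391,229),pliers=(285,345)).items(): print(nm,d[y-16:y+16,x-16:x+16].mean().round(1))
```

```text
hub top [326.746521   123.67601585] [16.25256729 26.38840294] [166.60556984 249.65275002] [31.34209251 32.48711777] [548.2 131.1 105.4] 1.6313931050416315
spacer 3.5
cup 3.6
jar 3.6
pliers 3.5
```

The hub top triangulates to 105.4 mm. The same views read 3 mm low on known heights (37.1 for 40, 91 for 94), so the true height is about 108.4, against 108 for fully home. Centre is within 1 mm of the spindle, and the bystanders haven't moved.

```bash
python3 -c "
from cell import *
print(finish_job())"
```

```text
the job is handed in; nothing more can be done
None
```

The keyed hub is on the spindle with its tab in the keyway and flat on the steel plate. I handed the job in at about 21 s, with the gripper open and clear of everything; no verdict was reported.

- **Fitting:** I identified the hub by its scribed line and tab, gripped it, and lowered it over the spindle in steps of about 1 mm. The tab was already lined up closely enough to drop straight in, so I did not need to turn the hub. The force readings between steps showed about 6 N at most, at the seat.
- **Height:** The final triangulation puts the hub's top face at 105.4 mm. The same two views read 3 mm low on the bench ring and the spindle end, so the corrected value is about 108.4 mm. Fully home is 108 mm. The hand height at first contact agreed (76.6 mm, against 76.3 mm predicted).
- **Centre and bystanders:** The hub is within about 1 mm of the spindle axis. The plain ring, cup, jar and pliers show no change in the before-and-after pictures.
- **Disagreements:** The two cameras differed by 1–3 mm. The early keyway angle readings were also inconsistent (0 to 0.3 rad), but neither affected the result.

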